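# Key and seat the strainer plate of a fruit press

### The arm

A 6-joint arm with a two-finger parallel gripper is mounted at the origin on a cart in front of the work surface, level with it; the furniture and walls round the work are solid. World frame = base frame: x ahead of the robot, y to its left, z up, the work surface at z = 0. Lengths are in m, angles in rad, forces in N, time in s.
With the tool pointing down it reaches from about 0.3 to 0.75 m from the base axis. Payload 8.5 kg.
Tool frame: the origin (TCP) lies at the very end of the fingers, on their centre line; the grasp point (between the pads) lies 19 mm behind it (grip_point_offset is the distance from the TCP to the grasp point, in m); z points along the fingers, y is the direction in which the jaws open and shut (so a half turn about z gives the same grasp; the last joint's range is limited). The gripper opens to 85 mm and grips with 20 to 120 N. Pads are 22 mm wide; open, the fingers measure 114 mm over their backs; the gripper's body (76 mm by 85 mm) begins 54 mm behind the grasp point. The pads swing forward as they close: fully open they stand 13 mm farther back than shut.
Start: joints at [1.11, 0.381, 1.297, -0, 1.464, -0.215], TCP at [0.134, 0.533, 0.231] pointing down, gripper open.
Joint ranges: [-3.11, 3.11], [-0.89, 2.33], [0.22, 2.48], [-1.42, 4.56], [0.17, 2.85], [-2.88, 2.88]. Speed limits (rad/s): [2.39, 2.39, 3.14, 3.14, 3.14, 3.14].

### API

Orientations are given as a rotation vector (axis times angle).
In Python, from bench import * gives the robot as it stands.
- The arm moves only by the tool servo_tool, never from a script. Its argument "targets" is a list of rows, each an object with "dp": the shift along the tool's x, y, z in mm, a list of three; "turn": the turn about the tool's z in rad. A call has 1 to 5 rows; each row is the pose to reach, as a shift and turn from the pose commanded when the call began, along the tool's axes at that moment; what a row does not reach only later rows make up. A row lasts 1/12 s, in which the tool goes at most 41.7 mm and 7.16 degrees, less where a joint would pass 70% of its speed; a pose out of reach is approached as far as the arm can. A call with a gripper value outside its range is refused whole. "fingers" is the finger opening in mm, from 0 to 85.4, set as the call begins (left out, the last holds). The fingers move at their own pace and stop on an object; "force" is the grip in N (left out, the last holds). Time passes only in rows, so rows that repeat a pose let the fingers close. It gives the time, the measured TCP pose, the force and the opening at its end, in the units of the state.
- get_state(): the state, without advancing time (a new reading comes with each control period).
- capture(name): name is "side" or "top"; returns a dict with "image" (384x512x3 uint8, blue, green, red), "vertical_fov" (degrees; the focal length in pixels is half the picture's height over the tangent of half this angle, whatever the lens; pixels are square), "cx", "cy" (the principal point, pixels), "rvec" (rotation vector, rad) and "tvec" (3), from world to camera coordinates, as OpenCV has them. Camera axes: x right, y down, z forward; pixel columns grow to the right and rows downward; lengths in m; the calibration is good to about 2 mm. A picture is of the moment at which its call begins. There is no depth.
- hand_in(): hands the job in, once; it reports no verdict.
The state is a dict: "time_s": time; "qpos": joint angles; "joint_velocities": joint speeds; "effort": joint torques, N m; "eef_pos": TCP position; "ee_rot": TCP orientation; "contact_force": force on the tool from outside, world axes, zero at the start; "wrist_torque": the same for the moment, N m; "opening": finger opening in m.
Only numpy, scipy, OpenCV 4.12 (cv2) and the standard library are available. Lean on these libraries where they do the work, as an engineer would, in place of code of your own. Each camera call takes 0.05 s, during which the arm holds its last target.

### The job

The steel strainer plate lies turned out of place on the white fruit press base. With a fingertip push it round by its upright studs, without lifting it off, until the notch in its edge meets the base's pin, then press it down on its middle until it is fully home and level in the base, and let go. Leave the other things on the worktop where they are.

Things in the scene. Friction and masses are not known exactly. Their poses are not given: they have to be found in the camera images.
- press_base: white round fruit press base, fixed; 170 mm wide below, rim 160 mm wide, rim top 78 mm above the worktop; a 26 mm thick spout reaches 108 mm from the axis along its +y. Origin on its axis at worktop height, z up. Inside the rim is a recess of 132 mm diameter with a ledge at 70 mm height, on which the plate shall lie
- base_pin (a point): round top of the base's upright pin, 8 mm diameter, 77 mm above the worktop, on the ledge 57 mm from the axis along the base's -x. The plate hides it until the notch comes over it, but a dark steel rib 8 mm wide, lying across the rim (3 mm proud) in the same direction, shows where it is
- plate: loose steel strainer plate, 125 mm wide, 8 mm thick, about 0.35 kg; origin at the centre of its underside, z up. A stub under it sits in a tube of the base, so it turns about the base's axis, easily, both ways, without a stop, and stays where left. Start: underside 78 mm above the worktop, 1 mm over the pin, top face 8 mm above the rim; notch 0.7 rad or more off the pin, either way
- plate_notch (a point): middle, at the plate's underside, of the notch in the plate's edge (16 mm wide, 14 mm deep); it lies 57 mm from the plate's centre along the plate's -x
- stud_a (a point): centre of the top of the stud on the plate's +y side: an upright round stud of 16 mm diameter, 44 mm from the plate's centre, from 8 to 32 mm above the plate's underside
- stud_b (a point): centre of the top of the like stud on the plate's -y side, 44 mm from the plate's centre
- plate_hub (a point): centre of the flat top of the plate's low round hub, 12 mm above its underside; hub 34 mm wide, 4 mm above the plate's face. With the notch over the pin within 0.06 rad, 4 to 8 N here make the plate go down 8 mm, its top face then flush with the rim, and it stays down; elsewhere the pin stops it
- collar (a joint): stiff sliding collar in the base, under the plate, that carries it; 0 as found, 0.008 m with the plate fully home; it stays where it is pushed
- mug_bar: white mug with dark spots, 82 x 117 x 91 mm, handle at its -y side; origin at the centre of its underside; stands by, not to be disturbed
- lime: lime, 60 x 48 x 48 mm; origin at its underside; stands by, not to be disturbed
- lemon: lemon, 71 x 53 x 51 mm, at the back; origin at its underside; stands by, not to be disturbed
- egg_timer: round kitchen timer, 62 mm wide and high; origin at its underside; stands by, not to be disturbed
- teaspoon_1: steel teaspoon lying flat, 130 x 26 x 11 mm; origin at its underside; stands by, not to be disturbed
There are look-alikes about, which are no part of the job. Leave any orange look-alike of the plate alone.

How it is judged:
At the end, for the whole second after the job is handed in: The plate's underside is within 1.5 mm of the ledge (70 mm high), its notch is over the pin (centres within 7 mm), it is level within 2 degrees and at rest, and the bystanders are within 30 mm of where they stood (z of plate in the frame of press_base between 0.068 and 0.0715 m and horizontal distance between plate_notch and base_pin below 0.007 m and angle between plate's own z axis and vertical below 0.035 rad and linear speed of plate below 0.01 m/s and not (distance of any of mug_bar, lime, lemon, egg_timer, teaspoon_1 from where it was at the start of the episode above 0.03 m)); the robot touches nothing.
It fails at once if the plate is lifted more than 6 mm above where it lay (z of plate in the frame of press_base above 0.084 m).
It fails at once if the plate is tipped by more than 9 degrees (angle between plate's own z axis and vertical above 0.16 rad).
It fails at once if a bystander is moved by more than 30 mm (distance of any of mug_bar, lime, lemon, egg_timer, teaspoon_1 from where it was at the start of the episode above 0.03 m).
It also fails if it takes over 64 s, if anything falls off the work surface, if the arm or the gripper's body presses on something with over 40 N, if the wrist force passes 120 N, or if a joint passes its speed limit or range.

## Working session

There is one attempt and no reset: what is moved stays moved. The work goes in short steps, Python scripts to look and compute and a tool call to move; the robot and the scene stay as the last step left them, time stands still between calls to the robot, and variables do not carry over. Pictures are saved under pics/ and viewed, and the job is handed in when it is done.

Besides the shell and the picture viewer there is one more tool, called after "Request:" by a JSON object that holds its "op" and its "data". servo_tool: Moves the arm, as the interface text tells. Its arguments: {"type":"object","properties":{"targets":{"type":"array"},"fingers":{"type":"number"},"force":{"type":"number"}},"required":["targets"]}

```bash
mkdir -p pics; ls
python3 - <<'E'
from bench import *
import cv2
s=get_state();print({k:np.round(v,4).tolist() if 0 else v for k,v in s.items()} if 0 else s)
for n in("side","top"):
    c=capture(n);cv2.imwrite(f"pics/{n}0.png",c["image"]);print(n,{k:v for k,v in c.items() if k!="image"})
E
```

```text
pics
{'time_s': 0.0, 'qpos': array([ 1.10968864e+00,  3.81158206e-01,  1.29825237e+00,  2.39598285e-05,
        1.46359436e+00, -2.15272912e-01]), 'joint_velocities': array([-7.78216078e-04,  1.37352984e-03, -2.92585808e-05,  1.26752969e-03,
       -4.86153074e-04,  3.37460767e-04]), 'effort': array([ 2.72123441e-03, -4.48461771e+01, -2.31275511e+01, -9.25401810e-05,
        4.79110720e-03,  2.33905460e-06]), 'eef_pos': array([0.13370043, 0.53320158, 0.2307349 ]), 'ee_rot': array([-3.85128443e-01, -3.11740134e+00,  2.08001851e-03]), 'contact_force': array([-0.78377999,  0.56909447,  0.14540034]), 'wrist_torque': array([ 0.00976274, -0.0290784 ,  0.011846  ]), 'opening': 0.08507753846291902}
side {'vertical_fov': 49.29480657240197, 'cx': 259.0582594269054, 'cy': 190.31611259333994, 'rvec': array([ 0.07630845,  2.74454619, -1.52112404]), 'tvec': array([0.56392771, 0.0565786 , 1.22162946])}
top {'vertical_fov': 47.10930706162009, 'cx': 254.43050777038167, 'cy': 191.1369268430361, 'rvec': array([ 2.1921719 , -2.12810857,  0.22817087]), 'tvec': array([-0.01658082,  0.57010303,  1.14142232])}
```

View pics/side0.png

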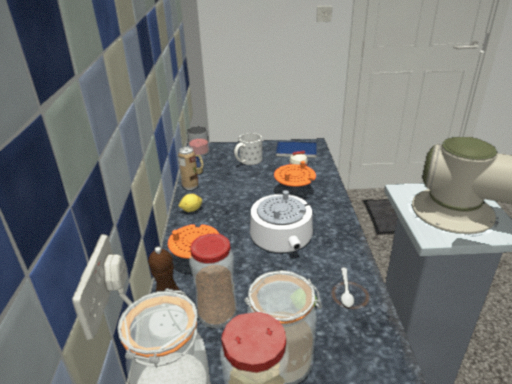

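View pics/top0.png

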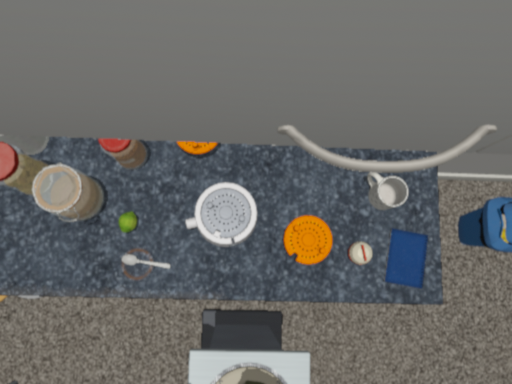

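```bash
cat > h.py <<'E'
from bench import *
import cv2, numpy as np
def cal(c):
    h,w=c["image"].shape[:2]; f=h/2/np.tan(np.radians(c["vertical_fov"])/2)
    K=np.array([[f,0,c["cx"]],[0,f,c["cy"]],[0,0,1.]]);R=cv2.Rodrigues(np.array(c["rvec"]))[0]
    return K,R,np.array(c["tvec"])
def proj(c,P):
    K,R,t=cal(c); return cv2.projectPoints(np.atleast_2d(np.array(P,float)),R,t,K,None)[0][:,0]
def ray(c,uv,z):
    K,R,t=cal(c);uv=np.atleast_2d(np.array(uv,float))
    d=np.c_[uv,np.ones(len(uv))]@np.linalg.inv(K).T@R; o=-R.T@t
    return o+d*((z-o[2])/d[:,2])[:,None]
def crop(c,x0,y0,x1,y1,s,name):
    cv2.imwrite("pics/"+name,cv2.resize(c["image"][y0:y1,x0:x1],None,fx=s,fy=s,interpolation=cv2.INTER_CUBIC))
E
python3 - <<'E'
from h import *
t=capture("top");s=capture("side")
crop(t,175,165,275,265,6,"tc.png");crop(s,235,180,325,260,8,"sc.png")
print(proj(t,[[0,0,0],[.134,.533,.231],[.4,0,0],[.4,.2,0]]),proj(s,[[0,0,0],[.134,.533,.231]]))
print(ray(t,[[226,213]],.078))
E
```

```text
[[248.03276157 411.11249604]
 [ -3.67425021 376.70498836]
 [252.08748265 255.21851265]
 [178.54886118 253.26465902]] [[452.2225474  209.69619288]
 [550.5419741  286.69767639]]
[[0.50523923 0.07419641 0.078     ]]
```

View pics/tc.png

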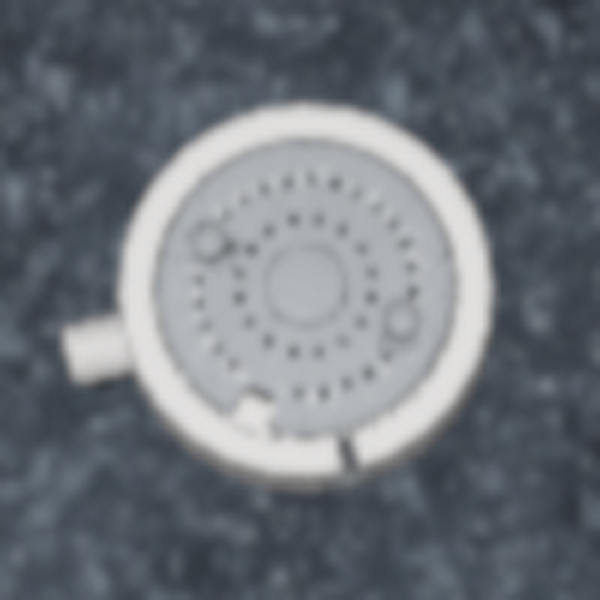

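View pics/sc.png

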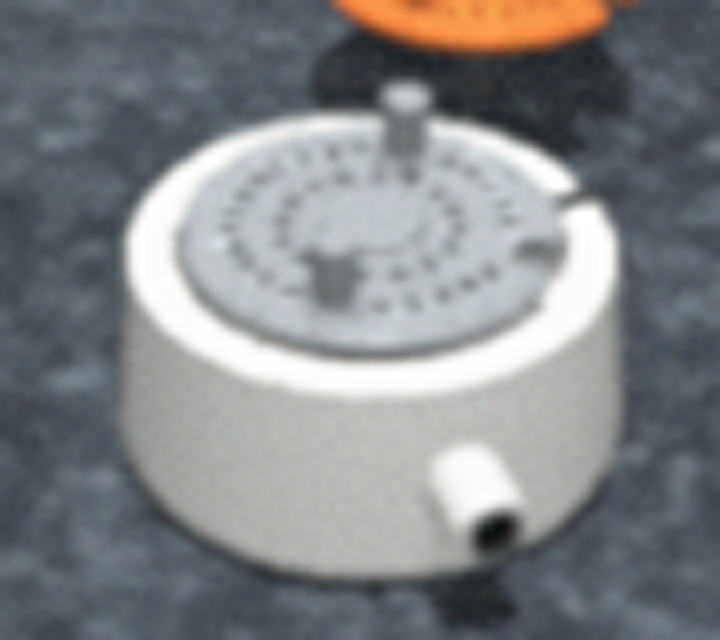

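```bash
cat > m.py <<'E'
from h import *
if __name__=="__main__":
    t=capture("top");img=t["image"]
    f=lambda x,y:[175+x/6-.42,165+y/6-.42]
    hub=ray(t,[f(307,287)],.090)[0];a=ray(t,[f(210,241)],.110)[0];b=ray(t,[f(402,322)],.110)[0]
    n=ray(t,[f(254,412)],.082)[0];r=ray(t,[f(346,453)],.081)[0]
    hsv=cv2.cvtColor(img,cv2.COLOR_BGR2HSV)
    # rim ellipse: white outer
    m=((hsv[...,1]<60)&(hsv[...,2]>125)).astype(np.uint8)*255
    m[:,:195]=0;m[:,262:]=0;m[:178]=0;m[252:]=0
    cs=max(cv2.findContours(m,0,1)[0],key=cv2.contourArea);e=cv2.fitEllipse(cv2.convexHull(cs));print(e)
    print("rimc",ray(t,[e[0]],.078)[0], "hub",hub,"a",a,"b",b,"mid",(a+b)/2,np.linalg.norm(a-b))
    c=ray(t,[e[0]],.078)[0]
    for nm,p in(("a",a),("b",b),("n",n),("r",r)):
        d=p-hub;print(nm,np.linalg.norm(d[:2]),np.arctan2(d[1],d[0]))
E
python3 m.py
python3 - <<'E'
from h import *
s=capture("side")
# crop coords /8
f=lambda x,y:[235+x/8-.44,180+y/8-.44]
for n,p,z in(("a",(325,258),.110),("b",(407,97),.110),("hub",(367,220),.09)):print(n,ray(s,[f(*p)],z)[0])
E
```

```text
((225.14759826660156, 213.1385498046875), (63.08624267578125, 63.74979019165039), 55.482765197753906)
rimc [0.50480957 0.07638802 0.078     ] hub [0.50540934 0.07471691 0.09      ] a [0.52133284 0.11577935 0.11      ] b [0.48966176 0.03407121 0.11      ] mid [0.5054973  0.07492528 0.11      ] 0.08763148580229888
a 0.044041816401809764 1.200862032562257
b 0.0435896704283471 -1.9404242926419144
n 0.0573356797599376 2.7706589444948237
r 0.07225152468310242 -2.8751118971499703
a [0.52780897 0.12917577 0.11      ]
b [0.49334508 0.03779929 0.11      ]
hub [0.51032482 0.08016253 0.09      ]
```

```bash
cat >> h.py <<'E'
def to(*P):
    s=get_state();R=cv2.Rodrigues(np.array(s["ee_rot"]))[0];p=np.array(s["eef_pos"])
    print("t",round(s["time_s"],2),"p",np.round(p*1000,1),"yaw of -x",round(np.arctan2(-R[1,0],-R[0,0]),3),"tilt",round(np.arccos(-R[2,2]),3),"F",np.round(s["contact_force"],1))
    for q in P: print(q,"dp",np.round(R.T@(np.array(q)-p*1000),1))
E
python3 - <<'E'
from h import *
to((460,36,231),(460,36,130),(460,36,92))
s=capture("side");t=capture("top")
E
```

```text
t 0.3 p [133.8 533.4 231.1] yaw of -x -0.246 tilt 0.0 F [0.1 0.6 0.1]
(460, 36, 231) dp [-4.374e+02 -4.031e+02  2.000e-01]
(460, 36, 130) dp [-437.5 -403.   101.2]
(460, 36, 92) dp [-437.5 -403.   139.2]
```

Request:
{"op": "servo_tool", "data": {"targets": [{"dp": [-29, -27, 0], "turn": -0.05}, {"dp": [-58, -54, 0], "turn": -0.1}, {"dp": [-87, -81, 0], "turn": -0.15}, {"dp": [-116, -107, 0], "turn": -0.195}, {"dp": [-146, -134, 0], "turn": -0.195}], "fingers": 0, "force": 40}}

```text
time_s: 0.82
eef_pos: [0.2432, 0.3665, 0.2314]
ee_rot: [0.075, 3.14, 0.0]
contact_force: [2.1, 0.8, 1.0]
opening: 0.0257
```

```bash
python3 -c "
from h import *
to((460,36,231))"
```

```text
t 0.82 p [243.2 366.5 231.4] yaw of -x -0.048 tilt 0.0 F [2.1 0.8 1. ]
(460, 36, 231) dp [-232.2 -319.8    0.4]
```

Request:
{"op": "servo_tool", "data": {"targets": [{"dp": [-24, -32, 0], "turn": 0}, {"dp": [-48, -64, 0], "turn": 0}, {"dp": [-72, -96, 0], "turn": 0}, {"dp": [-96, -130, 0], "turn": 0}, {"dp": [-120, -162, 0], "turn": 0}]}}

```text
time_s: 1.23
eef_pos: [0.355, 0.1981, 0.2316]
ee_rot: [0.08, 3.14, 0.0]
contact_force: [0.5, 0.8, -0.1]
opening: 0.0002
```

Request:
{"op": "servo_tool", "data": {"targets": [{"dp": [-24, -32, 0], "turn": 0}, {"dp": [-48, -64, 0], "turn": 0}, {"dp": [-72, -96, 0], "turn": 0}, {"dp": [-96, -130, 0], "turn": 0}, {"dp": [-112, -158, 0], "turn": 0}]}}

```text
time_s: 1.65
eef_pos: [0.4597, 0.0339, 0.2314]
ee_rot: [0.082, 3.14, -0.0]
contact_force: [-0.2, -0.5, -0.3]
opening: 0.0001
```

```bash
python3 -c "
from h import *
to((460,36,231),(460,36,92))
t=capture('top');s=capture('side');crop(t,175,165,275,265,6,'t1.png');cv2.imwrite('pics/s1.png',s['image'])"
```

```text
t 1.65 p [459.7  33.9 231.4] yaw of -x -0.052 tilt 0.001 F [-0.2 -0.5 -0.3]
(460, 36, 231) dp [-0.2  2.1  0.4]
(460, 36, 92) dp [-1.000e-01  2.100e+00  1.394e+02]
```

View pics/t1.png

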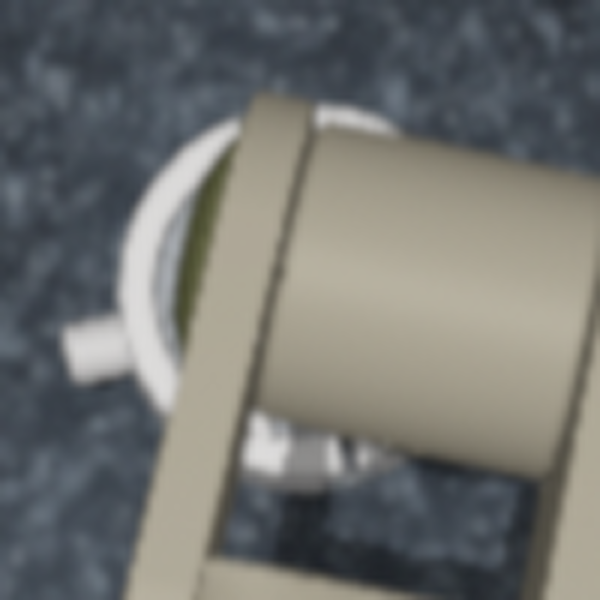

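View pics/s1.png

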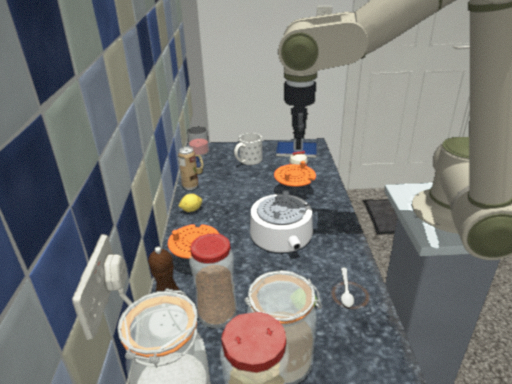

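Request:
{"op": "servo_tool", "data": {"targets": [{"dp": [0, 1, 40], "turn": 0}, {"dp": [0, 2, 80], "turn": 0}, {"dp": [0, 2, 110], "turn": 0}, {"dp": [0, 2, 130], "turn": 0}, {"dp": [0, 2, 137], "turn": 0}]}}

```text
time_s: 2.17
eef_pos: [0.4567, 0.0394, 0.0919]
ee_rot: [-0.079, -3.136, -0.001]
contact_force: [-0.2, -0.2, -0.4]
opening: -0.0
```

```bash
python3 -c "
from h import *
to((460,36,92))
s=capture('side');crop(s,235,150,335,260,6,'s2.png');print((proj(s,[get_state()['eef_pos'],[.5055,.075,.09],[.4897,.034,.11],[.5213,.1158,.11]])-[235,150])*6)"
```

```text
t 2.17 p [456.7  39.4  91.9] yaw of -x -0.05 tilt 0.005 F [-0.2 -0.2 -0.4]
(460, 36, 92) dp [-3.5 -3.2 -0.1]
[[382.95724478 281.8022754 ]
 [282.59314173 335.2429208 ]
 [309.91811323 245.25055995]
 [254.17236673 351.91273165]]
```

View pics/s2.png

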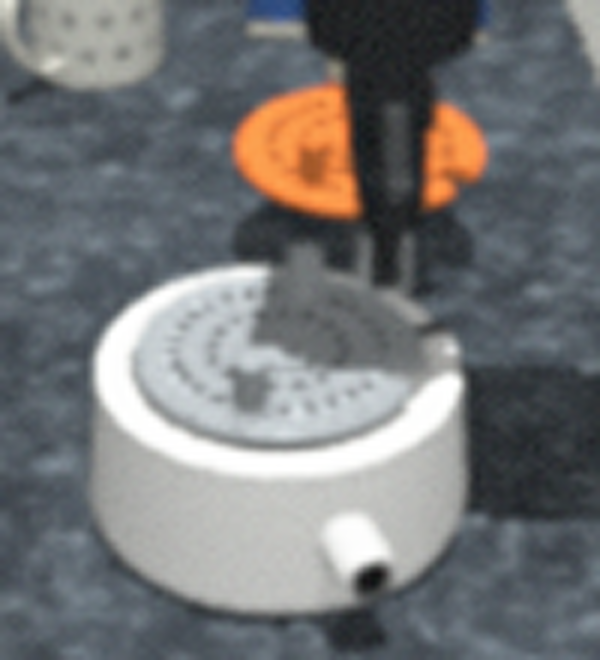

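Request:
{"op": "servo_tool", "data": {"targets": [{"dp": [-3, -1, 0], "turn": 0}, {"dp": [-6, -2, 0], "turn": 0}, {"dp": [-9, -3, 0], "turn": 0}, {"dp": [-12, -3, 0], "turn": 0}, {"dp": [-15, -3, 0], "turn": 0}]}}

```text
time_s: 2.63
eef_pos: [0.4738, 0.0347, 0.0951]
ee_rot: [0.08, 3.139, -0.0]
contact_force: [-2.3, 0.2, 1.3]
opening: 0.0
```

Request:
{"op": "servo_tool", "data": {"targets": [{"dp": [-3, 0, 0], "turn": 0}, {"dp": [-6, 0, 0], "turn": 0}, {"dp": [-9, 0, 0], "turn": 0}, {"dp": [-12, 0, 0], "turn": 0}, {"dp": [-12, 0, 0], "turn": 0}]}}

```text
time_s: 3.05
eef_pos: [0.4859, 0.0342, 0.0943]
ee_rot: [0.08, 3.14, 0.0]
contact_force: [-0.9, 0.3, 0.3]
opening: 0.0001
```

```bash
python3 -c "
from h import *
to((490,34,92))
s=capture('side');crop(s,235,150,335,260,6,'s3.png')"
```

```text
t 3.05 p [485.9  34.2  94.3] yaw of -x -0.051 tilt 0.001 F [-0.9  0.3  0.3]
(490, 34, 92) dp [-4.1  0.1  2.3]
```

View pics/s3.png

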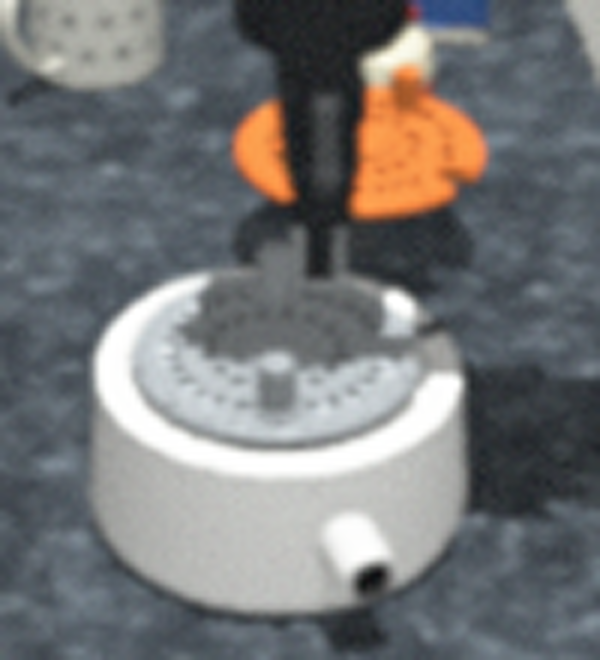

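Request:
{"op": "servo_tool", "data": {"targets": [{"dp": [10, 0, 0], "turn": 0}, {"dp": [20, 0, -10], "turn": 0}, {"dp": [30, 0, -40], "turn": 0}, {"dp": [60, 0, -70], "turn": 0}, {"dp": [95, 0, -90], "turn": 0}]}}

```text
time_s: 3.52
eef_pos: [0.3912, 0.0389, 0.1862]
ee_rot: [0.08, 3.137, -0.0]
contact_force: [0.2, -0.3, 0.9]
opening: 0.0004
```

Request:
{"op": "servo_tool", "data": {"targets": [{"dp": [20, -35, 0], "turn": 0}, {"dp": [40, -70, 0], "turn": 0}, {"dp": [50, -105, 0], "turn": 0}, {"dp": [50, -140, 0], "turn": 0}, {"dp": [50, -160, 0], "turn": 0}]}}

```text
time_s: 3.93
eef_pos: [0.332, -0.121, 0.1849]
ee_rot: [0.083, 3.138, -0.003]
contact_force: [0.5, -0.8, -0.4]
opening: 0.0
```

```bash
python3 -c "
from h import *
to((490,34,92))
s=capture('top');crop(s,175,165,275,265,6,'t4.png');s=capture('side');crop(s,235,150,335,260,6,'s4.png')"
```

```text
t 3.93 p [ 332.  -121.   184.9] yaw of -x -0.053 tilt 0.003 F [ 0.5 -0.8 -0.4]
(490, 34, 92) dp [-149.3  163.2   93. ]
```

View pics/t4.png

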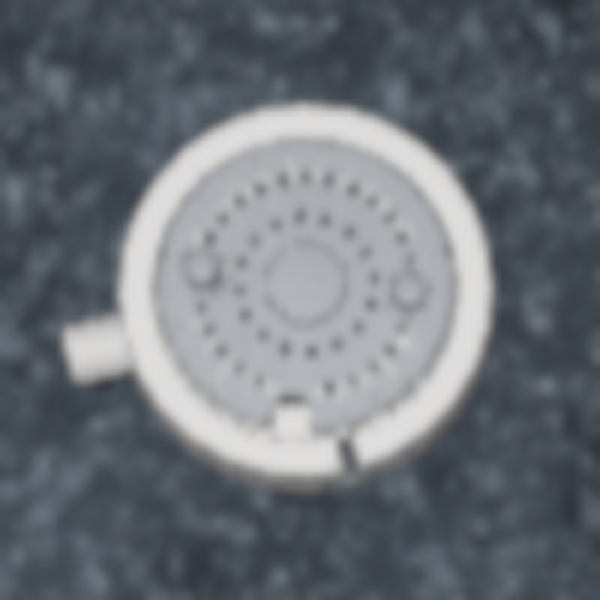

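View pics/s4.png

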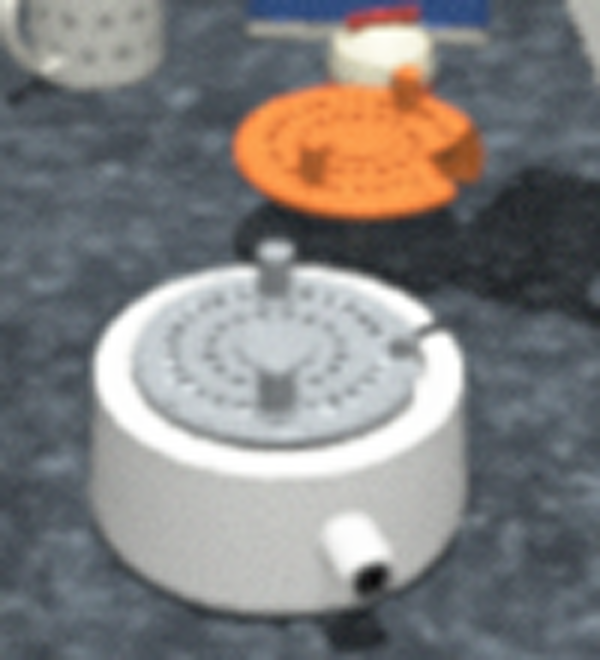

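```bash
cat > m2.py <<'E'
from h import *
t=capture("top");f=lambda p:[175+p[0]/6-.42,165+p[1]/6-.42]
import sys
v=eval(sys.argv[1]) # a,b,notch,hub
a,b=ray(t,[f(v[0]),f(v[1])],.110)[:,:2];n=ray(t,[f(v[2])],.082)[0,:2];h=ray(t,[f(v[3])],.09)[0,:2]
g=cv2.cvtColor(t["image"],cv2.COLOR_BGR2GRAY).astype(float)
C=(a+b)/2
# rib: darkness weighted in world grid on rim annulus z=.081
r,th=np.meshgrid(np.arange(.068,.0785,.0005),np.arange(-3.2,-2.5,.005))
P=np.c_[(C[0]+r*np.cos(th)).ravel(),(C[1]+r*np.sin(th)).ravel(),np.full(r.size,.081)]
K,R,tt=cal(t);uv=cv2.projectPoints(P,R,tt,K,None)[0][:,0].astype(np.float32)
I=cv2.remap(g.astype(np.float32),uv[:,0].reshape(r.shape),uv[:,1].reshape(r.shape),1).mean(1)
w=np.clip(np.median(I)-15-I,0,None);rib=(w*th[:,0]).sum()/w.sum()
d=a-b;print("C",C,"hub",h,"len",np.linalg.norm(d),"yaw studs",np.arctan2(d[1],d[0])-np.pi/2)
n-=C;yn=np.arctan2(n[1],n[0])%(2*np.pi)-np.pi;print("yaw notch",yn,"rib yaw",rib+np.pi)
E
python3 m2.py "[(205,269),(408,291),(293,419),(307,285)]"
```

```text
C [0.50612438 0.07465866] hub [0.50626864 0.07474769] len 0.08569001265562941 yaw studs -0.07724466573267263
yaw notch -0.07262692154710093 rib yaw 0.2695896740295356
```

Request:
{"op": "servo_tool", "data": {"targets": [{"dp": [-25, 33, 0], "turn": 0}, {"dp": [-50, 66, 0], "turn": 0}, {"dp": [-75, 99, 0], "turn": 0}, {"dp": [-100, 132, 0], "turn": 0}, {"dp": [-129, 163, 0], "turn": 0}]}}

```text
time_s: 4.5
eef_pos: [0.4691, 0.0412, 0.1844]
ee_rot: [0.077, 3.141, 0.001]
contact_force: [0.1, -1.0, 0.2]
opening: -0.0003
```

Request:
{"op": "servo_tool", "data": {"targets": [{"dp": [0, 0, 30], "turn": 0}, {"dp": [0, 0, 60], "turn": 0}, {"dp": [0, 0, 80], "turn": 0}, {"dp": [0, 0, 90], "turn": 0}, {"dp": [0, 0, 90], "turn": 0}]}}

```text
time_s: 4.92
eef_pos: [0.4674, 0.0391, 0.0924]
ee_rot: [-0.077, -3.136, -0.002]
contact_force: [0.6, 0.5, -0.6]
opening: -0.0001
```

```bash
python3 -c "
from h import *
to((498,34,94))"
```

```text
t 4.92 p [467.4  39.1  92.4] yaw of -x -0.049 tilt 0.005 F [ 0.6  0.5 -0.6]
(498, 34, 94) dp [-30.8  -3.6  -1.8]
```

Request:
{"op": "servo_tool", "data": {"targets": [{"dp": [-4, -2, 0], "turn": 0}, {"dp": [-8, -4, 0], "turn": 0}, {"dp": [-11, -4, 0], "turn": 0}, {"dp": [-14, -4, 0], "turn": 0}, {"dp": [-16, -4, 0], "turn": 0}]}}

```text
time_s: 5.33
eef_pos: [0.4853, 0.0326, 0.0949]
ee_rot: [0.08, 3.139, -0.0]
contact_force: [0.5, 0.3, 0.3]
opening: 0.0004
```

Request:
{"op": "servo_tool", "data": {"targets": [{"dp": [-3, 0, 0], "turn": 0}, {"dp": [-6, 0, 0], "turn": 0}, {"dp": [-9, 0, 0], "turn": 0}, {"dp": [-12, 0, 0], "turn": 0}, {"dp": [-12, 0, 0], "turn": 0}]}}

```text
time_s: 5.75
eef_pos: [0.4972, 0.032, 0.0943]
ee_rot: [0.08, 3.14, 0.0]
contact_force: [-0.9, 0.6, 0.1]
opening: 0.0
```

```bash
python3 -c "
from h import *
to((498,34,94))
s=capture('side');crop(s,235,150,335,260,6,'s5.png')"
```

```text
t 5.75 p [497.2  32.   94.3] yaw of -x -0.051 tilt 0.001 F [-0.9  0.6  0.1]
(498, 34, 94) dp [-0.7  2.   0.3]
```

View pics/s5.png

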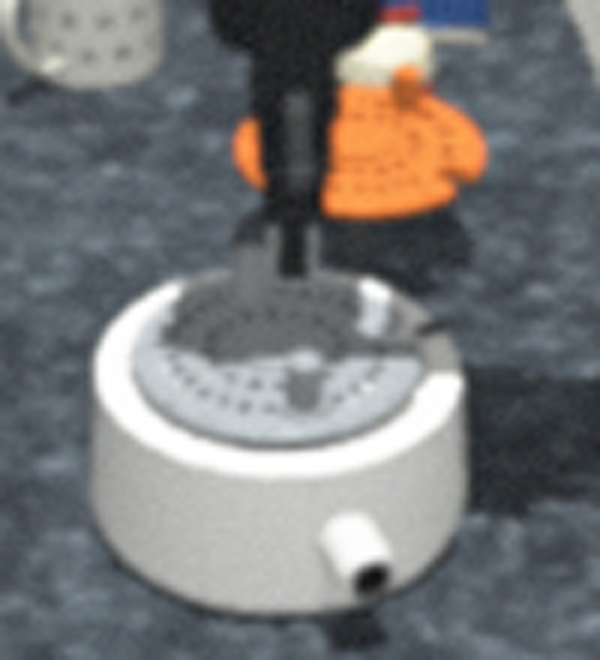

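Request:
{"op": "servo_tool", "data": {"targets": [{"dp": [10, 0, 0], "turn": 0}, {"dp": [20, 0, -10], "turn": 0}, {"dp": [30, 0, -40], "turn": 0}, {"dp": [60, 0, -70], "turn": 0}, {"dp": [95, 0, -90], "turn": 0}]}}

```text
time_s: 6.22
eef_pos: [0.4025, 0.0367, 0.1862]
ee_rot: [0.08, 3.137, -0.0]
contact_force: [0.3, -0.3, 1.4]
opening: 0.0
```

Request:
{"op": "servo_tool", "data": {"targets": [{"dp": [25, -33, 0], "turn": 0}, {"dp": [50, -66, 0], "turn": 0}, {"dp": [65, -99, 0], "turn": 0}, {"dp": [65, -132, 0], "turn": 0}, {"dp": [65, -160, 0], "turn": 0}]}}

```text
time_s: 6.63
eef_pos: [0.328, -0.1213, 0.1849]
ee_rot: [0.081, 3.138, -0.002]
contact_force: [1.4, -1.4, 0.7]
opening: 0.0002
```

```bash
python3 -c "
from h import *
to((490,34,92))
s=capture('top');crop(s,175,165,275,265,6,'t6.png')"
```

```text
t 6.63 p [ 328.  -121.3  184.9] yaw of -x -0.052 tilt 0.002 F [ 1.4 -1.4  0.7]
(490, 34, 92) dp [-153.5  163.6   93. ]
```

View pics/t6.png

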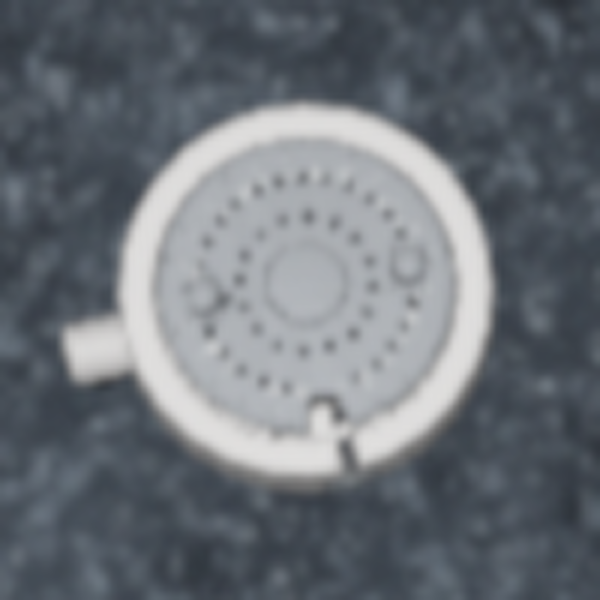

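```bash
python3 m2.py "[(204,297),(408,264),(325,416),(307,285)]"; python3 -c "
from h import *
s=capture('top');crop(s,215,225,240,245,30,'t6b.png')"
```

```text
C [0.50593626 0.07479   ] hub [0.50626864 0.07474769] len 0.08662767048535651 yaw studs 0.19313286946338692
yaw notch 0.17357457019647793 rib yaw 0.2722902740292876
```

View pics/t6b.png

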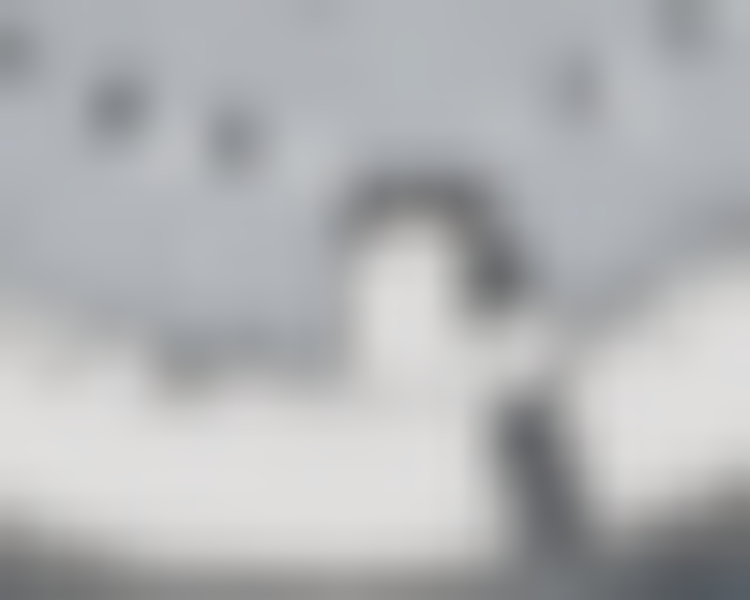

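Request:
{"op": "servo_tool", "data": {"targets": [{"dp": [-25, 33, 0], "turn": 0}, {"dp": [-50, 66, 0], "turn": 0}, {"dp": [-75, 99, 0], "turn": 0}, {"dp": [-105, 132, 0], "turn": 0}, {"dp": [-134, 161, 0], "turn": 0}]}}

```text
time_s: 7.2
eef_pos: [0.4695, 0.0363, 0.1844]
ee_rot: [0.077, 3.14, 0.001]
contact_force: [1.4, -1.7, 0.5]
opening: 0.0004
```

Request:
{"op": "servo_tool", "data": {"targets": [{"dp": [0, 0, 30], "turn": 0}, {"dp": [0, 0, 60], "turn": 0}, {"dp": [0, 0, 80], "turn": 0}, {"dp": [0, 0, 90], "turn": 0}, {"dp": [0, 0, 90], "turn": 0}]}}

```text
time_s: 7.62
eef_pos: [0.4676, 0.0344, 0.0923]
ee_rot: [-0.077, -3.136, -0.002]
contact_force: [0.4, 0.1, 0.5]
opening: -0.0004
```

Request:
{"op": "servo_tool", "data": {"targets": [{"dp": [-4, -2, 0], "turn": 0}, {"dp": [-8, -4, 0], "turn": 0}, {"dp": [-12, -4, 0], "turn": 0}, {"dp": [-16, -4, 0], "turn": 0}, {"dp": [-16, -4, 0], "turn": 0}]}}

```text
time_s: 8.03
eef_pos: [0.4859, 0.0279, 0.0949]
ee_rot: [0.08, 3.139, -0.0]
contact_force: [0.3, 0.0, -1.3]
opening: -0.0001
```

Request:
{"op": "servo_tool", "data": {"targets": [{"dp": [-4, 5, 0], "turn": 0}, {"dp": [-8, 6, 0], "turn": 0}, {"dp": [-11, 6, 0], "turn": 0}, {"dp": [-13, 6, 0], "turn": 0}, {"dp": [-15, 6, 0], "turn": 0}]}}

```text
time_s: 8.45
eef_pos: [0.4998, 0.0334, 0.0943]
ee_rot: [-0.079, -3.139, -0.0]
contact_force: [-3.2, -0.2, 1.3]
opening: -0.0
```

Request:
{"op": "servo_tool", "data": {"targets": [{"dp": [0, 0, 0], "turn": 0}, {"dp": [0, 0, 0], "turn": 0}]}}

```text
time_s: 8.62
eef_pos: [0.5001, 0.0333, 0.0943]
ee_rot: [0.08, 3.141, 0.0]
contact_force: [-0.0, -0.2, 0.2]
opening: 0.0003
```

Request:
{"op": "servo_tool", "data": {"targets": [{"dp": [10, 0, 0], "turn": 0}, {"dp": [20, 0, -10], "turn": 0}, {"dp": [30, 0, -40], "turn": 0}, {"dp": [60, 0, -70], "turn": 0}, {"dp": [95, 0, -90], "turn": 0}]}}

```text
time_s: 9.03
eef_pos: [0.4058, 0.0377, 0.1861]
ee_rot: [0.08, 3.137, -0.001]
contact_force: [0.7, -0.7, 0.7]
opening: 0.0002
```

Request:
{"op": "servo_tool", "data": {"targets": [{"dp": [25, -33, 0], "turn": 0}, {"dp": [50, -66, 0], "turn": 0}, {"dp": [65, -99, 0], "turn": 0}, {"dp": [65, -132, 0], "turn": 0}, {"dp": [65, -160, 0], "turn": 0}]}}

```text
time_s: 9.45
eef_pos: [0.3313, -0.1202, 0.1848]
ee_rot: [0.081, 3.139, -0.002]
contact_force: [1.1, 0.2, 0.4]
opening: -0.0003
```

```bash
python3 -c "
from h import *
to((490,34,92))
s=capture('top');crop(s,175,165,275,265,6,'t7.png');crop(s,215,225,240,245,30,'t7b.png')"
```

```text
t 9.45 p [ 331.3 -120.2  184.8] yaw of -x -0.052 tilt 0.002 F [1.1 0.2 0.4]
(490, 34, 92) dp [-150.4  162.3   92.9]
```

View pics/t7.png

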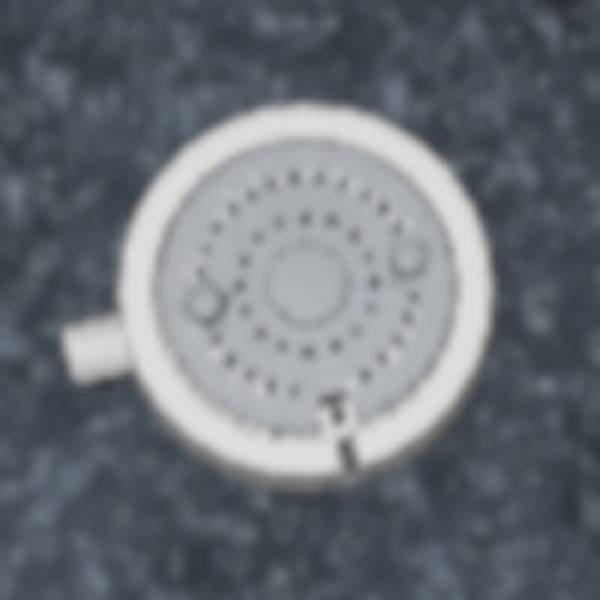

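View pics/t7b.png

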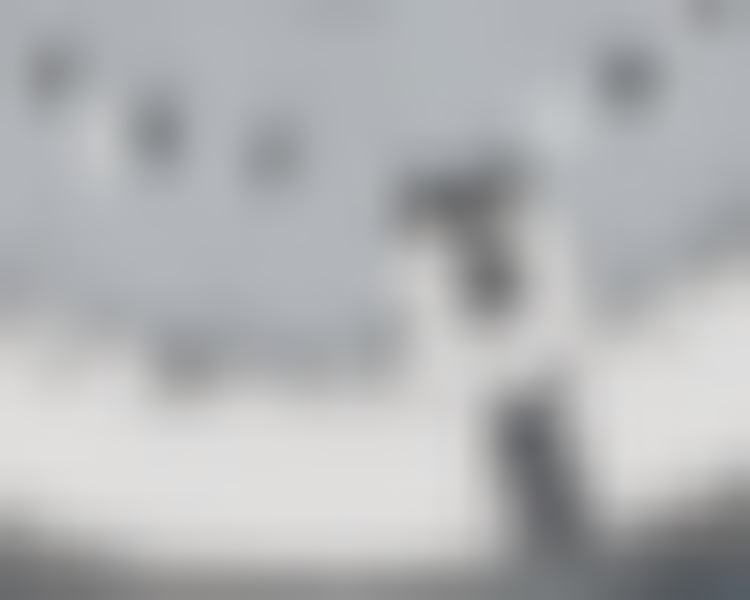

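Request:
{"op": "servo_tool", "data": {"targets": [{"dp": [-25, 30, 0], "turn": 0}, {"dp": [-50, 60, 0], "turn": 0}, {"dp": [-75, 90, 0], "turn": 0}, {"dp": [-100, 120, 0], "turn": 0}, {"dp": [-124, 150, 0], "turn": 0}]}}

```text
time_s: 9.92
eef_pos: [0.4648, 0.0268, 0.1844]
ee_rot: [0.08, 3.14, -0.0]
contact_force: [1.2, -1.5, 0.3]
opening: -0.0002
```

Request:
{"op": "servo_tool", "data": {"targets": [{"dp": [-20, 27, 0], "turn": 0}, {"dp": [-40, 54, 0], "turn": 0}, {"dp": [-40, 54, 25], "turn": 0}, {"dp": [-40, 54, 50], "turn": 0}, {"dp": [-40, 54, 65], "turn": 0}]}}

```text
time_s: 10.33
eef_pos: [0.5057, 0.0777, 0.1171]
ee_rot: [-0.078, -3.139, 0.0]
contact_force: [0.2, 0.1, -0.6]
opening: -0.0001
```

Request:
{"op": "servo_tool", "data": {"targets": [{"dp": [0, 0, 0], "turn": 0}, {"dp": [0, 0, 0], "turn": 0}]}}

```text
time_s: 10.5
eef_pos: [0.5063, 0.077, 0.1193]
ee_rot: [-0.08, -3.14, -0.0]
contact_force: [0.2, 0.1, 0.0]
opening: 0.0001
```

```bash
python3 -c "
from h import *
to((506,74.8,90))
s=capture('side');crop(s,235,150,335,260,6,'s8.png')"
```

```text
t 10.5 p [506.3  77.  119.3] yaw of -x -0.051 tilt 0.001 F [0.2 0.1 0. ]
(506, 74.8, 90) dp [ 0.1 -2.2 29.3]
```

View pics/s8.png

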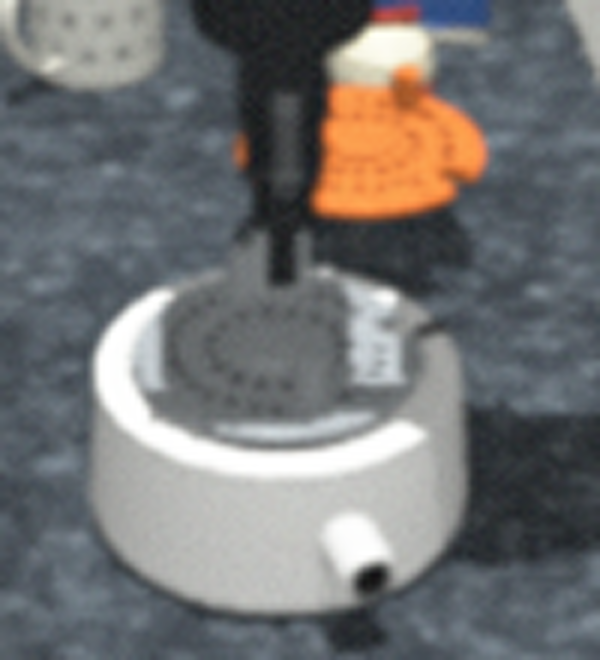

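Request:
{"op": "servo_tool", "data": {"targets": [{"dp": [0, -2, 10], "turn": 0}, {"dp": [0, -2, 18], "turn": 0}, {"dp": [0, -2, 23], "turn": 0}, {"dp": [0, -2, 26], "turn": 0}, {"dp": [0, -2, 28], "turn": 0}]}}

```text
time_s: 10.97
eef_pos: [0.5063, 0.075, 0.0914]
ee_rot: [0.08, 3.14, 0.0]
contact_force: [0.1, 0.4, 0.5]
opening: 0.0001
```

Request:
{"op": "servo_tool", "data": {"targets": [{"dp": [0, 0, 1], "turn": 0}, {"dp": [0, 0, 2], "turn": 0}, {"dp": [0, 0, 3], "turn": 0}]}}

```text
time_s: 11.22
eef_pos: [0.5063, 0.075, 0.089]
ee_rot: [0.08, 3.14, -0.0]
contact_force: [-2.5, 0.0, 5.9]
opening: -0.0
```

Request:
{"op": "servo_tool", "data": {"targets": [{"dp": [0, 0, 1], "turn": 0}, {"dp": [0, 0, 2], "turn": 0}]}}

```text
time_s: 11.38
eef_pos: [0.5063, 0.075, 0.0871]
ee_rot: [0.08, 3.14, -0.0]
contact_force: [-3.1, -0.3, 6.1]
opening: 0.0001
```

Going down at about 6 N, as expected.

Request:
{"op": "servo_tool", "data": {"targets": [{"dp": [0, 0, 1], "turn": 0}, {"dp": [0, 0, 2], "turn": 0}, {"dp": [0, 0, 3], "turn": 0}]}}

```text
time_s: 11.63
eef_pos: [0.5063, 0.075, 0.0841]
ee_rot: [0.08, 3.14, -0.0]
contact_force: [-1.6, -0.5, 7.6]
opening: -0.0
```

Request:
{"op": "servo_tool", "data": {"targets": [{"dp": [0, 0, 1], "turn": 0}, {"dp": [0, 0, 2], "turn": 0}]}}

```text
time_s: 11.8
eef_pos: [0.5063, 0.075, 0.0821]
ee_rot: [0.08, 3.14, -0.0]
contact_force: [-2.6, 0.4, 7.1]
opening: -0.0001
```

Request:
{"op": "servo_tool", "data": {"targets": [{"dp": [0, 0, 0.5], "turn": 0}, {"dp": [0, 0, 0.5], "turn": 0}]}}

```text
time_s: 11.97
eef_pos: [0.5063, 0.0751, 0.0821]
ee_rot: [0.079, 3.139, -0.0]
contact_force: [-4.0, -0.2, 11.1]
opening: 0.0001
```

Request:
{"op": "servo_tool", "data": {"targets": [{"dp": [0, 0, 0.5], "turn": 0}, {"dp": [0, 0, 0.5], "turn": 0}]}}

```text
time_s: 12.13
eef_pos: [0.5063, 0.075, 0.082]
ee_rot: [0.079, 3.139, -0.0]
contact_force: [-5.7, 0.4, 16.3]
opening: 0.0001
```

Request:
{"op": "servo_tool", "data": {"targets": [{"dp": [0, 0, -3], "turn": 0}, {"dp": [0, 0, -10], "turn": 0}, {"dp": [0, 0, -35], "turn": 0}, {"dp": [0, 0, -70], "turn": 0}, {"dp": [0, 0, -105], "turn": 0}]}}

```text
time_s: 12.55
eef_pos: [0.5057, 0.0751, 0.1866]
ee_rot: [-0.08, -3.139, -0.0]
contact_force: [0.5, -0.7, -0.2]
opening: -0.0003
```

Request:
{"op": "servo_tool", "data": {"targets": [{"dp": [25, -33, 0], "turn": 0}, {"dp": [50, -66, 0], "turn": 0}, {"dp": [75, -99, 0], "turn": 0}, {"dp": [100, -132, 0], "turn": 0}, {"dp": [125, -162, 0], "turn": 0}]}}

```text
time_s: 12.97
eef_pos: [0.3718, -0.0815, 0.1858]
ee_rot: [0.079, 3.14, -0.001]
contact_force: [0.9, -0.7, 0.3]
opening: 0.0002
```

Request:
{"op": "servo_tool", "data": {"targets": [{"dp": [20, -15, 0], "turn": 0}, {"dp": [40, -30, 0], "turn": 0}, {"dp": [40, -30, 0], "turn": 0}]}}

```text
time_s: 13.22
eef_pos: [0.3293, -0.1097, 0.1857]
ee_rot: [-0.085, -3.14, 0.001]
contact_force: [0.4, -0.2, 0.6]
opening: -0.0
```

```bash
python3 -c "
from h import *
to((490,34,92))
s=capture('top');crop(s,175,165,275,265,6,'t9.png');cv2.imwrite('pics/t9f.png',s['image']);s=capture('side');crop(s,235,150,335,260,6,'s9.png')"
```

```text
t 13.22 p [ 329.3 -109.7  185.7] yaw of -x -0.054 tilt 0.001 F [ 0.4 -0.2  0.6]
(490, 34, 92) dp [-152.7  152.2   93.5]
```

View pics/t9.png

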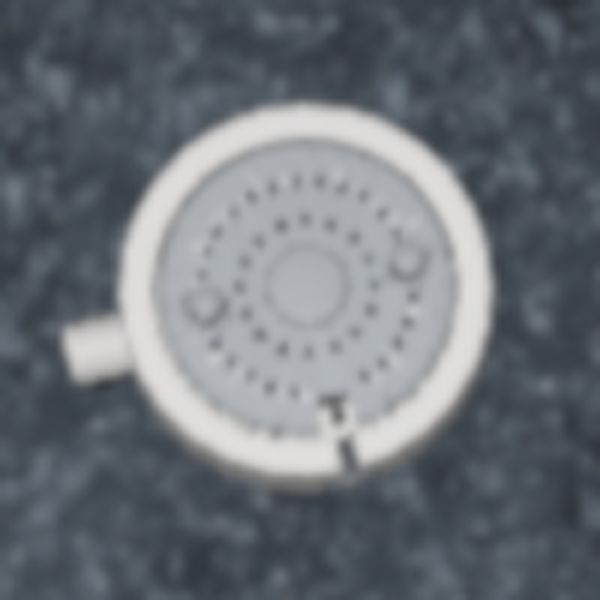

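View pics/s9.png

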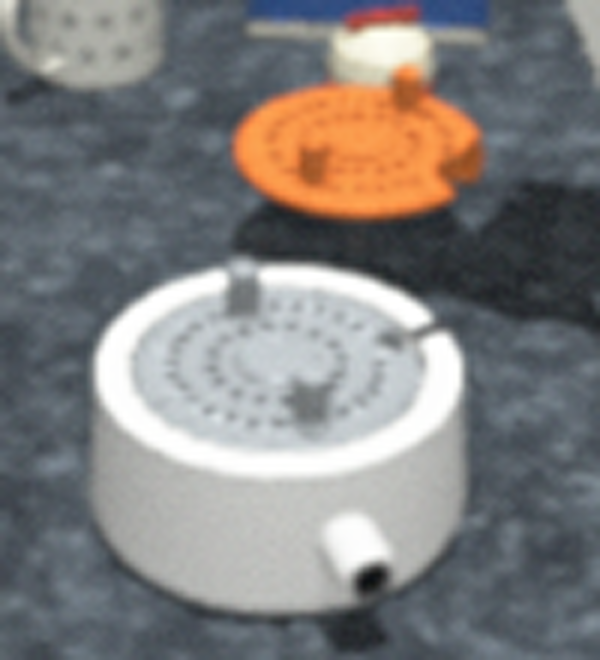

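View pics/t9f.png

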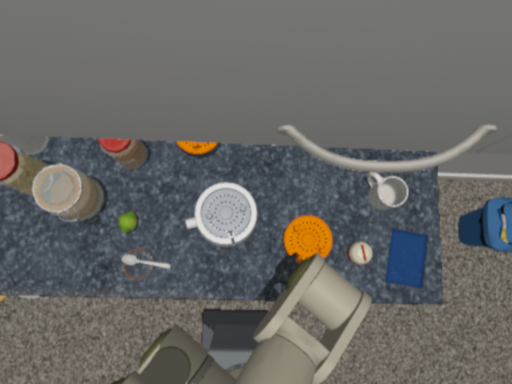

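The side view shows the plate flush with the rim. In the top view the pin at about (335,410) sits in the notch, in line with the rib. The bystanders haven't moved and the arm is clear, so I'm handing in.

```bash
python3 -c "
from bench import *
print(hand_in())"
```

```text
the job is handed in; nothing more can be done
None
```

The plate is turned to the pin, pressed down and, by my last checks, fully home. I handed the job in at about 13 s of the 64 s allowed; it reported no verdict.

- **Turning:** With closed fingertips I pushed stud_b in three short pushes, about 0.64 rad in all. After each push I backed the arm off and checked with the top camera.
- **Pressing:** I pressed on the hub. The plate went down at about 6 to 8 N and stopped with the fingertip at 82.0 mm, the height of the hub's top when the plate is home. The force then rose to 16 N, so it had reached the ledge. I then lifted the fingers clear.
- **Last checks:**
  - The top view shows the pin in the middle of the notch, in line with the rib.
  - The side view shows the plate's face flush with the rim and looking level; I did not measure its tilt.
  - The bystanders look unmoved in the top view.
- **Disagreement:** My early side-view readings of the hub and studs were 5 to 13 mm off the top view. I put this down to hard-to-read points in that view and went by the top camera.

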